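# Close the food box and slide it into the worktop shelf

## Task

The lid of the glass food box is not right down, and like this the box is too tall to go under the small wooden shelf on the worktop. Press the lid fully down with your fingertips, then push the box along the worktop, without lifting or tipping it, in between the shelf's two side panels until it is fully home against the rail at the back. The other loose things stay where they are, and your hand ends clear.

Things in the scene. Friction and masses are not known exactly. Their poses are not given: they have to be found in the camera images.
- food_box: Clear glass food box with a cream lid, loose on the worktop, 0.35 to 0.7 kg; 165 mm (x) by 209 mm (y) over its side clips, 74 mm high with the lid down. Origin: centre of the underside, z up. It starts in front of the shelf's opening, its x axis within 13 degrees of the shelf's, and goes in with +x ahead, its long side across the opening.
- food_box_lid (a joint): How far the lid stands up from its closed place, in m: 0 is fully down; it starts 9 to 14 mm up, level. It slides straight down against about 6 N of seal friction and stays where it is left.
- lid_top (a point): Middle of the lid's top face: 74 mm above the worktop with the lid down. The lid is a rounded rectangle 155 x 199 mm, corner radius 30 mm, 12 mm thick. In the middle of each side a flat clip hangs from it, standing out 5 mm and reaching 26 mm below its plate (36 to 62 mm high with the lid down): 85 mm wide on the x ends, 45 mm on the y ends.
- shelf: Small wooden worktop shelf, fixed: a board 175 mm deep (x), 243 mm wide (y), top 93 mm high, on two side panels 14 mm thick. Between the panels 215 mm, under the board 79 mm: 3 mm spare each side of the box's clips, 5 mm above its closed lid. Origin: on the worktop under the board's centre; +x runs from the opening to the back. A mug and a bottle stand fixed on its rear half (to 0.27 m).
- shelf_mouth (a point): Middle of the opening at worktop height, below the board's front edge (shelf x = -0.0875); axes as the shelf's. The panels' round front edges (radius 7 mm) begin 4 mm behind it. A cross rail at the back (31 to 65 mm high) stops the box: home, its origin is at shelf x = -0.010, y = 0, and its front clip stands 5 mm out from the board's front edge.
- spoon: Bystander: steel spoon, 165 mm long, 14 mm high, lying near the front edge on the right; origin below its middle, x along it.
- bowl_left: Bystander: small patterned porcelain bowl, 120 mm across, 58 mm high, on the left in front of the microwave; origin at the centre of its foot.
- packet: Bystander: clear sleeve with plastic cutlery, 195 x 38 x 26 mm, far left; origin below its middle, x along it.

How it is judged:
On the way:
1. the lid is pressed down while the box still stands in front of the shelf (value of joint food_box_lid below 0.002 m and x of food_box in the frame of shelf below -0.15 m), for 0.2 s.
At the end, for the whole second after the job is handed in: The box stands at rest on the worktop under the shelf, between the panels and within 7 mm of home against the rail (square to it within 0.08 rad), its lid within 2 mm of fully down (value of joint food_box_lid below 0.002 m and x of food_box in the frame of shelf between -0.017 and 0 m and y of food_box in the frame of shelf between -0.008 and 0.008 m and angle between the x axis of food_box and the x axis of shelf, either way round below 0.08 rad and height (world z) of food_box below 0.004 m and linear speed of food_box below 0.01 m/s); the robot touches nothing.
It fails at once if the box is lifted more than 12 mm (height (world z) of food_box above 0.012 m).
It fails at once if the box is tipped by more than 0.12 rad (angle between food_box's own z axis and vertical above 0.12 rad).
It fails at once if the lid is pulled up further than it stood (over 20 mm) (value of joint food_box_lid above 0.02 m).
It fails at once if the fingers press on the box with over 80 N (contact force between the fingers and food_box above 80 N).
It fails at once if another loose thing is moved by more than 20 mm (distance of any of spoon, bowl_left, packet from where it was at the start of the episode above 0.02 m).
It also fails if it takes over 64 s, if anything falls off the work surface, if the arm or the gripper's body presses on something with over 40 N, if the wrist force passes 120 N, or if a joint passes its speed limit or range.

## Robot

A 6-joint arm with a two-finger parallel gripper is mounted at the origin on a cart in front of the work surface, level with it; the furniture and walls round the work are solid. World frame = base frame: x ahead of the robot, y to its left, z up, the work surface at z = 0. Lengths are in m, angles in rad, forces in N, time in s.
With the tool pointing down it reaches from about 0.3 to 0.775 m from the base axis. Payload 14.6 kg.
Tool frame: the origin (TCP) lies between the finger pads; the fingertips stand 14 mm ahead of it and the grasp point (between the pads) lies 5 mm behind it; z points along the fingers, y is the line along which they close (so a half turn about z gives the same grasp; the last joint's range is limited). The gripper opens to 94 mm and grips with 3 to 60 N. Pads are 16 mm wide; open, the fingers measure 119 mm over their backs; the gripper's body (75 mm by 177 mm) begins 78 mm behind the grasp point.
Start: joints at [-1.318, 0.3, 1.521, -0, 1.321, -0.067], TCP at [0.173, -0.522, 0.219] pointing down, gripper open.
Joint ranges: [-3.03, 3.03], [-0.79, 2.21], [0.23, 2.52], [-1.04, 4.18], [0, 3.07], [-2.55, 2.55]. Speed limits (rad/s): [2.22, 2.22, 2.57, 3.14, 3.14, 3.14].

## Interface

Orientations are given as [roll, pitch, yaw] about the fixed x, y, z axes, in that order (R = Rz(yaw) Ry(pitch) Rx(roll)).
In Python, from station import ctrl gives the robot as it stands. The module is installed in compiled form; this text tells all that it offers.
- The arm moves only by the tool move_arm, never from a script. Its argument "targets" is a list of rows, each a list of 7 numbers: the opening, from -1 (shut) to 1 (fully open), then the shift along the tool's x, y, z in units of 50 mm (1.0 is 50 mm), then the turn, a rotation vector about the tool's x, y, z in rad. A call has 1 to 12 rows; each row is the pose to reach, as a shift and turn from the pose commanded when the call began, along the tool's axes at that moment; what a row does not reach only later rows make up. A row lasts 1/10 s, in which the tool goes at most 50 mm and 8.59 degrees, less where a joint would pass 70% of its speed; a pose out of reach is approached as far as the arm can. A call with a gripper value outside its range is refused whole. The fingers move at their own pace and stop on an object; "grip_force" is the grip in N (left out, the last holds). Time passes only in rows, so rows that repeat a pose let the fingers close. It gives the time, the measured TCP pose, the force, the opening and the grip force at its end, in the units of the state.
- ctrl.get_obs(): the state, without advancing time (a new reading comes with each control period).
- ctrl.camera(name): name is "scene" or "side" or "wrist"; returns (picture, depth): 420x560x3 uint8, red, green, blue; 420x560 float32, m along the optical axis (not along the pixel's ray), 0 where there is no reading.
- ctrl.camera_params(name): a dict with "intrinsics" (3x3 intrinsics, pixels), "k1" (the pictures are not rectified: a ray, as slopes to the right and down, at radius r is drawn at 1 + k1 r^2 times it, then the intrinsics apply), "rvec" (rotation vector, rad) and "tvec" (3), from world to camera coordinates, as OpenCV has them; the wrist camera has in their place "T_tool_cam" (4x4, takes a point from camera to tool coordinates, whose origin is the TCP and whose axes are the flange's). Camera axes: x right, y down, z forward; pixel columns grow to the right and rows downward; lengths in m; the calibration is good to about 2 mm. A picture is of the moment at which its call begins: read the wrist's pose just before it. camera_params takes no time and is no camera call.
- ctrl.hand_in(): hands the job in; it is judged then, once.
Trained networks look in the newest picture that a camera, given by its name, has taken for a name from the list of things; names that differ only in an ending like _2 or _b are one class to them, and where a whole thing is asked for, a point or a joint stands for the part that bears it (a point fixed in the world has none). Each returns a list of dicts, best first, with "score" (0 to 1); they miss things now and then, are a little off and sometimes report something else, mostly with a low value. They report only what shows in the picture. A call takes as long as a camera call.
- ctrl.cut_out(camera, target): "region" (420x560 bool, what is visible of it) and "point" ([column, row] in pixels, amid what is visible of it).
- ctrl.tip_of(camera, target): "point" ([column, row] in pixels: a listed point, or the origin of a listed thing).
The state is a dict: "time_s": time; "qpos": joint angles; "joint_vel": joint speeds; "tau": joint torques, N m; "ee_pos": TCP position; "eef_rot": TCP orientation; "force": force on the tool from outside, world axes, zero at the start; "moment": the same for the moment, N m; "grip_width": finger opening in m; "grip_force": force on a finger pad.
Only numpy, scipy, OpenCV 4.12 (cv2) and the standard library are available. Lean on these libraries where they do the work, as an engineer would, in place of code of your own. Each camera call takes 0.05 s, during which the arm holds its last target. There are 200 camera calls.

## Working session

There is one attempt and no reset: what is moved stays moved. The work goes in short steps, Python scripts to look and compute and a tool call to move; the robot and the scene stay as the last step left them, time stands still between calls to the robot, and variables do not carry over. Pictures are saved under pics/ and viewed, at most 10 in all, crops included, and the job is handed in when it is done.

Besides the shell and the picture viewer there is one more tool, called as name(argument=value, ...), one argument or row to a line, values as JSON. move_arm: Moves the arm, as the interface text tells. Its arguments: {"type":"object","properties":{"targets":{"type":"array"},"grip_force":{"type":"number"}},"required":["targets"]}

```bash
mkdir -p pics; cat > h.py <<'E'
import numpy as np,cv2
from station import ctrl
from scipy.spatial.transform import Rotation as R
def cam(name):
    o=ctrl.get_obs(); im,d=ctrl.camera(name); p=ctrl.camera_params(name)
    K=np.array(p["intrinsics"]); k=np.array([p["k1"],0,0,0,0],float)
    if "rvec" in p:
        Rm=cv2.Rodrigues(np.array(p["rvec"],float))[0]; T=np.eye(4); T[:3,:3]=Rm.T; T[:3,3]=-Rm.T@np.array(p["tvec"]).ravel()
    else:
        W=np.eye(4); W[:3,:3]=R.from_euler('xyz',o["eef_rot"]).as_matrix(); W[:3,3]=o["ee_pos"]; T=W@np.array(p["T_tool_cam"])
    return im,d,K,k,T
def rays(K,k,T,uv):
    n=cv2.undistortPoints(np.array(uv,float).reshape(-1,1,2),K,k).reshape(-1,2)
    return np.c_[n,np.ones(len(n))]
def world(c,uv,z=None):
    """world points of pixels, from depth, or on plane z"""
    im,d,K,k,T=c; uv=np.array(uv,float).reshape(-1,2); r=rays(K,k,T,uv)
    if z is None:
        s=d[uv[:,1].astype(int),uv[:,0].astype(int)][:,None]
    else:
        w=r@T[:3,:3].T; s=((z-T[2,3])/w[:,2])[:,None]
    return (r*s)@T[:3,:3].T+T[:3,3]
def save(im,n): cv2.imwrite('pics/'+n,im[:,:,::-1])
E
python3 - <<'E'
from h import *
o=ctrl.get_obs(); print(o)
for n in("scene","side"):
    c=cam(n); save(c[0],n+'0.png')
    print(n,c[4][:3,3].round(3))
    for t in("food_box","lid_top","shelf","shelf_mouth","spoon","bowl_left","packet"):
        for a in ctrl.tip_of(n,t)[:1]:
            print(t,round(a["score"],2),np.round(a["point"],1), world(c,a["point"],0.085 if t=="lid_top" else 0).round(3), world(c,a["point"]).round(3))
E
```

```text
{'time_s': 0.0, 'qpos': array([-1.31759354e+00,  3.00498945e-01,  1.52157804e+00,  1.10131135e-05,
        1.32070986e+00, -6.65720213e-02]), 'joint_vel': array([ 8.62418466e-05,  9.71941587e-04, -1.86964257e-03, -1.04622406e-03,
        5.30562929e-05,  9.09866586e-04]), 'tau': array([ 1.75725083e-03, -5.31804657e+01, -3.52733374e+01,  7.09113339e-02,
        2.44113745e-02, -1.14838417e-04]), 'ee_pos': array([ 0.17284617, -0.52187288,  0.21887234]), 'eef_rot': array([-3.14040181e+00, -9.00850002e-05,  3.19772025e-01]), 'force': array([-1.03266704,  0.06971644, -0.10875078]), 'moment': array([-0.05298845, -0.01354344, -0.06116158]), 'grip_force': 0.0, 'grip_width': 0.09405830849500187}
scene [ 0.108 -1.406  0.889]
food_box 0.7 [264.  248.9] [[ 0.477 -0.27   0.   ]] [[ 0.443 -0.375  0.082]]
lid_top 0.61 [262.7 226. ] [[ 0.473 -0.27   0.085]] [[ 0.473 -0.27   0.085]]
shelf 0.94 [331.7 239.7] [[ 0.693 -0.291  0.   ]] [[ 0.633 -0.405  0.091]]
spoon 0.86 [290.3 326.3] [[ 0.439 -0.596 -0.   ]] [[ 0.435 -0.605  0.011]]
bowl_left 0.92 [237.  188.5] [[0.498 0.116 0.   ]] [[0.487 0.074 0.025]]
packet 0.72 [219.7 164.6] [[0.484 0.327 0.   ]] [[0.481 0.314 0.007]]
side [ 0.492 -1.104  0.961]
food_box 0.75 [261.6 263. ] [[ 0.481 -0.283  0.   ]] [[ 0.482 -0.36   0.09 ]]
lid_top 0.63 [259.2 244.6] [[ 0.479 -0.291  0.085]] [[ 0.479 -0.291  0.085]]
shelf 0.75 [336.8 265.5] [[ 0.69  -0.313  0.   ]] [[ 0.671 -0.389  0.093]]
spoon 0.84 [247.9 367.7] [[ 0.435 -0.595  0.   ]] [[ 0.435 -0.594 -0.002]]
bowl_left 0.85 [260.8 173.3] [[ 0.498  0.126 -0.   ]] [[0.498 0.062 0.05 ]]
packet 0.79 [257.1 138.8] [[0.494 0.343 0.   ]] [[0.494 0.328 0.01 ]]
```

View pics/side0.png

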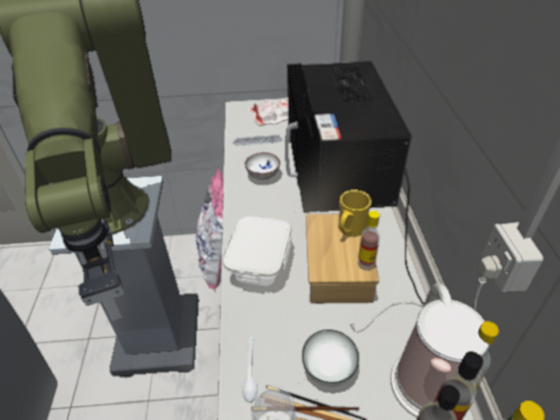

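```bash
cat > fit.py <<'E'
from h import *
def topfit(n,t,zl,zh):
    c=cam(n); a=ctrl.cut_out(n,t)
    if not a: print(n,t,'none'); return
    m=a[0]["region"]; v,u=np.nonzero(m&(c[1]>0)); P=world(c,np.c_[u,v])
    s=P[(P[:,2]>zl)&(P[:,2]<zh)]; z=np.median(s[:,2]); s=s[abs(s[:,2]-z)<.008]
    # drop stragglers, then min-area rectangle
    g=np.zeros((800,800),np.uint8); ij=((s[:,:2]-[.2,-.8])*800).astype(int); ok=((ij>=0)&(ij<800)).all(1)
    g[ij[ok,1],ij[ok,0]]=255; g=cv2.morphologyEx(g,cv2.MORPH_CLOSE,np.ones((9,9)));g=cv2.morphologyEx(g,cv2.MORPH_OPEN,np.ones((9,9)))
    cs=max(cv2.findContours(g,0,2)[0],key=cv2.contourArea)
    (x,y),wh,an=cv2.minAreaRect(cs)
    print(n,t,'score',round(a[0]["score"],2),'z',z.round(4),'c',round(x/800+.2,4),round(y/800-.8,4),'wh',np.round(np.array(wh)/800,3),'ang',round(an,2),len(s))
    return c,cs
if __name__=="__main__":
    for n in("scene","side"):
        topfit(n,"food_box",.07,.1); topfit(n,"shelf",.083,.105)
E
python3 fit.py
```

```text
scene food_box score 0.97 z 0.0853 c 0.4719 -0.2818 wh [0.211 0.164] ang 74.48 2125
scene shelf score 0.57 z 0.0924 c 0.6869 -0.3141 wh [0.245 0.174] ang 85.16 2244
side food_box score 0.76 z 0.0841 c 0.4758 -0.288 wh [0.207 0.164] ang 75.96 3229
side shelf score 0.65 z 0.0914 c 0.6901 -0.3188 wh [0.244 0.174] ang 85.43 3447
```

The box (258,248) stands in front of the shelf (340,255) with its lid raised, and the way in between is clear. The fits agree to about 4 mm. I'll press first, going above the lid.

```bash
cat > go.py <<'E'
import sys
from h import *
# go.py x y z yawdeg -> shift in 50 mm units and turn, tool pointing down
def go(x,y,z,yaw):
    o=ctrl.get_obs(); A=R.from_euler('xyz',o["eef_rot"]); B=R.from_euler('xyz',[np.pi,0,np.radians(yaw)])
    s=A.inv().apply(np.array([x,y,z])-o["ee_pos"])/.05
    print('row',s.round(3),(A.inv()*B).as_rotvec().round(3),'rows>=',np.ceil(np.linalg.norm(s)))
if __name__=="__main__": go(*map(float,sys.argv[1:]))
E
python3 go.py .474 -.285 .22 -15; python3 go.py .474 -.285 .105 -15; python3 -c "
from h import *
print(np.array(ctrl.camera_params('wrist')['T_tool_cam']).round(3))"
```

```text
row [ 7.207 -2.609 -0.011] [ 0.    -0.     0.582] rows>= 8.0
row [ 7.207 -2.609  2.289] [ 0.    -0.     0.582] rows>= 8.0
[[-0.    -0.964 -0.265  0.076]
 [ 1.    -0.     0.    -0.   ]
 [-0.    -0.265  0.964 -0.165]
 [ 0.     0.     0.     1.   ]]
```

move_arm(
  targets=[
    [-1, 0.9, -0.33, -0.2, 0, 0, 0.07],
    [-1, 1.8, -0.65, -0.4, 0, 0, 0.15],
    [-1, 2.7, -0.98, -0.6, 0, 0, 0.22],
    [-1, 3.6, -1.3, -0.8, 0, 0, 0.29],
    [-1, 4.5, -1.63, -1, 0, 0, 0.36],
    [-1, 5.4, -1.95, -1.2, 0, 0, 0.44],
    [-1, 6.3, -2.28, -1.4, 0, 0, 0.51],
    [-1, 7.2, -2.6, -1.6, 0, 0, 0.58],
    [-1, 7.2, -2.6, -1.6, 0, 0, 0.58],
    [-1, 7.2, -2.6, -1.6, 0, 0, 0.58],
    [-1, 7.2, -2.6, -1.6, 0, 0, 0.58],
  ],
)

```text
time_s: 2.3
ee_pos: [0.4731, -0.2861, 0.2991]
eef_rot: [-3.142, 0.001, -0.26]
force: [0.3, 0.2, 0.8]
grip_width: 0.0094
grip_force: 0.0
```

```bash
python3 - <<'E'
from h import *
from fit import topfit
r=topfit("wrist","food_box",.07,.1); 
r2=topfit("wrist","shelf",.083,.105)
for r in(r,r2):
  if r: save(r[0][0],'w1.png')
from go import go
go(.474,-.285,.105,-15)
E
```

```text
wrist food_box score 0.7 z 0.0859 c 0.4735 -0.2827 wh [0.21  0.164] ang 74.48 27581
wrist shelf score 0.75 z 0.093 c 0.6291 -0.3087 wh [0.243 0.055] ang 84.77 11573
row [ 0.012 -0.029  3.888] [0. 0. 0.] rows>= 4.0
```

View pics/w1.png

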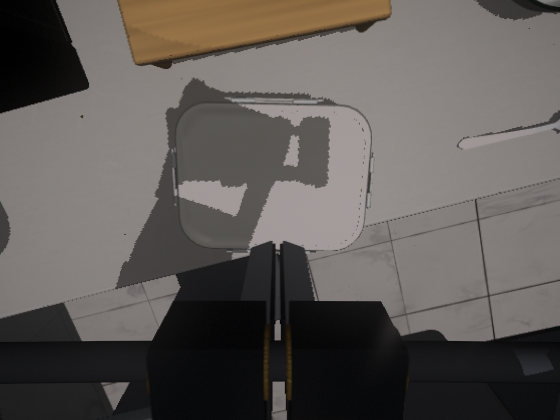

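The wrist view shows the lid centred at (275,175), the shelf's front edge from (138,64) to (390,15), and the spoon well to the right. The lid stands about 12 mm up, and the fit puts the box at (0.4735, -0.2827) with yaw -15.5°. Next I press the lid.

move_arm(
  targets=[
    [-1, 0, -0.05, 0.9, 0, 0, 0],
    [-1, 0, -0.05, 1.8, 0, 0, 0],
    [-1, 0, -0.05, 2.7, 0, 0, 0],
    [-1, 0, -0.05, 3.5, 0, 0, 0],
    [-1, 0, -0.05, 3.85, 0, 0, 0],
    [-1, 0, -0.05, 3.95, 0, 0, 0],
    [-1, 0, -0.05, 4.0, 0, 0, 0],
    [-1, 0, -0.05, 4.05, 0, 0, 0],
    [-1, 0, -0.05, 4.1, 0, 0, 0],
    [-1, 0, -0.05, 4.15, 0, 0, 0],
    [-1, 0, -0.05, 4.19, 0, 0, 0],
    [-1, 0, -0.05, 4.19, 0, 0, 0],
  ],
)

```text
time_s: 3.7
ee_pos: [0.4746, -0.2835, 0.091]
eef_rot: [3.141, -0.001, -0.26]
force: [-2.0, -0.1, 1.5]
grip_width: 0.0005
grip_force: 1.2
```

move_arm(
  targets=[
    [-1, 0, 0, 0.02, 0, 0, 0],
    [-1, 0, 0, 0.04, 0, 0, 0],
    [-1, 0, 0, 0.06, 0, 0, 0],
    [-1, 0, 0, 0.06, 0, 0, 0],
  ],
)

```text
time_s: 4.1
ee_pos: [0.4748, -0.2836, 0.0887]
eef_rot: [3.141, -0.002, -0.26]
force: [-7.6, 1.2, 17.3]
grip_width: 0.0003
grip_force: 8.4
```

move_arm(
  targets=[
    [-1, 0, 0, 0.02, 0, 0, 0],
    [-1, 0, 0, 0.03, 0, 0, 0],
    [-1, 0, 0, 0.03, 0, 0, 0],
    [-1, 0, 0, 0.03, 0, 0, 0],
  ],
)

```text
time_s: 4.5
ee_pos: [0.475, -0.2837, 0.0886]
eef_rot: [3.14, -0.003, -0.26]
force: [-13.2, 4.5, 31.1]
grip_width: 0.0004
grip_force: 15.8
```

Stiff contact at 31 N with the tips at 74.6 mm, so the lid is down. I'll raise the hand and check.

move_arm(
  targets=[
    [-1, 0, 0, -0.5, 0, 0, 0],
    [-0.6, 0, 0, -1.4, 0, 0, 0],
    [-0.6, 0, 0, -2.3, 0, 0, 0],
    [-0.6, 0, 0, -3.2, 0, 0, 0],
    [-0.6, 0, 0, -4.0, 0, 0, 0],
    [-0.6, 0, 0, -4.0, 0, 0, 0],
    [-0.6, 0, 0, -4.0, 0, 0, 0],
  ],
)

```text
time_s: 5.2
ee_pos: [0.4747, -0.2831, 0.2859]
eef_rot: [3.141, -0.002, -0.26]
force: [0.3, -0.4, -0.2]
grip_width: 0.0188
grip_force: 0.0
```

```bash
cat > meas.py <<'E'
from h import *
from fit import topfit
S=np.array([.6888,-.3142]); ys=np.radians(-5.2); X=np.array([np.cos(ys),np.sin(ys)]); Y=np.array([-X[1],X[0]])
def sh(x,y): return S+x*X+y*Y
if __name__=="__main__":
    topfit("wrist","food_box",.06,.09); topfit("wrist","shelf",.083,.105)
    print(ctrl.get_obs()["ee_pos"])
E
python3 meas.py
```

```text
wrist food_box score 0.74 z 0.0728 c 0.4732 -0.2828 wh [0.209 0.165] ang 73.61 27540
wrist shelf score 0.61 z 0.093 c 0.627 -0.3071 wh [0.239 0.05 ] ang 84.81 11295
[ 0.47423029 -0.28291376  0.28415633]
```

```bash
python3 - <<'E'
from meas import sh
from go import go
go(*sh(-.253,.145),.17,84.8)
E
```

```text
row [-1.164 -2.503  2.287] [-2.00e-03  1.00e-03 -1.74e+00] rows>= 4.0
```

move_arm(
  targets=[
    [-1, -0.1, -0.3, 0.2, 0, 0, -0.145],
    [-1, -0.2, -0.5, 0.4, 0, 0, -0.29],
    [-1, -0.3, -0.8, 0.6, 0, 0, -0.435],
    [-1, -0.4, -1.0, 0.8, 0, 0, -0.58],
    [-1, -0.5, -1.3, 1.0, 0, 0, -0.725],
    [-1, -0.6, -1.5, 1.2, 0, 0, -0.87],
    [-1, -0.7, -1.7, 1.4, 0, 0, -1.015],
    [-1, -0.8, -1.9, 1.6, 0, 0, -1.16],
    [-1, -0.9, -2.1, 1.8, 0, 0, -1.305],
    [-1, -1.0, -2.3, 2.0, 0, 0, -1.45],
    [-1, -1.16, -2.5, 2.15, 0, 0, -1.595],
    [-1, -1.16, -2.5, 2.29, 0, 0, -1.74],
  ],
)

```text
time_s: 6.6
ee_pos: [0.4498, -0.1462, 0.1698]
eef_rot: [-3.14, -0.001, 1.487]
force: [0.5, -0.2, -0.4]
grip_width: 0.0004
grip_force: 0.0
```

```bash
python3 - <<'E'
from meas import sh
from go import go
go(*sh(-.253,.145),.059,84.8)
go(*sh(-.253,.1085),.059,84.8)
E
```

```text
row [-0.014  0.007  2.216] [-0.002 -0.001  0.007] rows>= 3.0
row [-0.744  0.003  2.216] [-0.002 -0.001  0.007] rows>= 3.0
```

move_arm(
  targets=[
    [-1, 0, 0, 0.8, 0, 0, 0],
    [-1, 0, 0, 1.6, 0, 0, 0],
    [-1, 0, 0, 2.22, 0, 0, 0],
    [-1, 0, 0, 2.22, 0, 0, 0],
    [-1, -0.15, 0, 2.22, 0, 0, 0],
    [-1, -0.28, 0, 2.22, 0, 0, 0],
    [-1, -0.38, 0, 2.22, 0, 0, 0],
    [-1, -0.48, 0, 2.22, 0, 0, 0],
    [-1, -0.57, 0, 2.22, 0, 0, 0],
    [-1, -0.66, 0, 2.22, 0, 0, 0],
    [-1, -0.72, 0, 2.22, 0, 0, 0],
    [-1, -0.72, 0, 2.22, 0, 0, 0],
  ],
)

```text
time_s: 7.8
ee_pos: [0.4475, -0.1838, 0.0605]
eef_rot: [3.141, 0.001, 1.479]
force: [0.6, -0.4, 0.6]
grip_width: 0.0005
grip_force: 0.0
```

move_arm(
  targets=[
    [-1, 0.2, 0, 0, 0, 0, 0],
    [-1, 0.6, 0, -0.5, 0, 0, 0],
    [-1, 1.1, 0, -1.4, 0, 0, 0],
    [-1, 1.1, 0, -2.3, 0, 0, 0],
    [-1, 1.1, 0, -3.2, 0, 0, 0],
    [-1, 1.1, 0, -4.1, 0, 0, 0],
    [-1, 1.1, 0, -4.5, 0, 0, 0],
    [-1, 1.1, 0, -4.5, 0, 0, 0],
    [-1, 1.1, 0, -4.5, 0, 0, 0],
  ],
)

```text
time_s: 8.7
ee_pos: [0.452, -0.1281, 0.2841]
eef_rot: [-3.141, 0.0, 1.48]
force: [0.2, -0.4, 0.1]
grip_width: 0.0004
grip_force: 0.0
```

```bash
cat > look.py <<'E'
import sys
from meas import *
def look(n,f=None):
    r=topfit(n,"food_box",.06,.085); topfit(n,"shelf",.083,.105)
    if r:
        (x,y),wh,a=cv2.minAreaRect(r[1]); d=np.array([x/800+.2,y/800-.8])-S
        print('shelf frame x,y,ang',(d@X).round(4),(d@Y).round(4),round(a-84.8,2),round(a-84.8-90,2))
        if f: save(r[0][0],f)
    o=ctrl.get_obs(); print(o["ee_pos"].round(4),np.degrees(o["eef_rot"]).round(1))
look(*sys.argv[1:])
E
python3 look.py wrist w2.png
```

```text
wrist food_box score 0.95 z 0.0726 c 0.5184 -0.2404 wh [0.071 0.109] ang 78.87 4959
wrist shelf score 0.69 z 0.0931 c 0.6647 -0.2558 wh [0.133 0.117] ang 85.43 17133
shelf frame x,y,ang -0.1764 0.058 -5.93 -95.93
[ 0.452  -0.1283  0.2837] [-179.9   -0.    84.8]
```

View pics/w2.png

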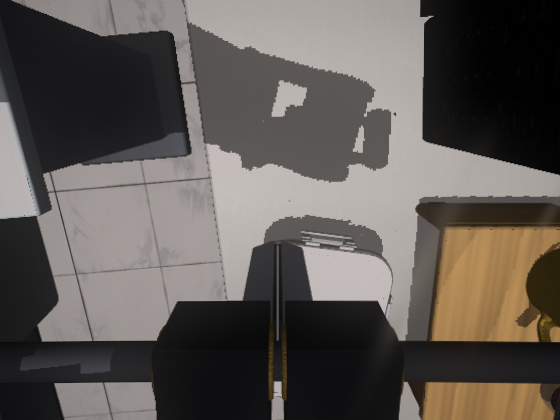

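The wrist view only shows the lid's +y, +x part (340,270), because the fingers hide the rest. I'll turn back and look from behind the box.

```bash
python3 - <<'E'
from meas import sh
from go import go
go(*sh(-.26,.0),.284,-5.2)
E
```

```text
row [-3.274 -0.145 -0.008] [-2.000e-03  1.000e-03  1.571e+00] rows>= 4.0
```

move_arm(
  targets=[
    [0, -0.3, 0, 0, 0, 0, 0.14],
    [0, -0.6, 0, 0, 0, 0, 0.28],
    [0, -0.9, 0, 0, 0, 0, 0.42],
    [0, -1.2, 0, 0, 0, 0, 0.56],
    [0, -1.5, 0, 0, 0, 0, 0.7],
    [0, -1.8, 0, 0, 0, 0, 0.84],
    [0, -2.1, 0, 0, 0, 0, 0.98],
    [0, -2.4, 0, 0, 0, 0, 1.12],
    [0, -2.7, 0, 0, 0, 0, 1.26],
    [0, -3.0, -0.1, 0, 0, 0, 1.4],
    [0, -3.27, -0.14, 0, 0, 0, 1.53],
    [0, -3.27, -0.14, 0, 0, 0, 1.57],
  ],
)

```text
time_s: 10.1
ee_pos: [0.4298, -0.2918, 0.2838]
eef_rot: [-3.141, 0.002, -0.097]
force: [0.1, 1.1, 0.3]
grip_width: 0.0474
grip_force: 0.0
```

```bash
python3 look.py wrist w3.png
```

```text
wrist food_box score 0.67 z 0.0728 c 0.4769 -0.3027 wh [0.208 0.165] ang 77.28 31549
  return _methods._mean(a, axis=axis, dtype=dtype,
  ret = ret.dtype.type(ret / rcount)
Traceback (most recent call last):
  File "look.py", line 10, in <module>
    look(*sys.argv[1:])
    ~~~~^^^^^^^^^^^^^^^
  File "look.py", line 4, in look
    r=topfit(n,"food_box",.06,.085); topfit(n,"shelf",.083,.105)
                                     ~~~~~~^^^^^^^^^^^^^^^^^^^^^
  File "fit.py", line 10, in topfit
    cs=max(cv2.findContours(g,0,2)[0],key=cv2.contourArea)
ValueError: max() iterable argument is empty
```

```bash
python3 - <<'E'
from meas import sh
from go import go
go(*sh(-.325,.007),.12,-12.7)
go(*sh(-.325,.007),.042,-12.7)
E
```

```text
row [-1.307 -0.137  3.289] [-0.     0.001  0.133] rows>= 4.0
row [-1.306 -0.136  4.849] [-0.     0.001  0.133] rows>= 6.0
```

That was the same picture again, so it adds nothing new. Now I go down behind the box with two spread fingertips.

move_arm(
  targets=[
    [0.23, -0.5, -0.05, 0.3, 0, 0, 0.05],
    [0.23, -1.0, -0.1, 0.8, 0, 0, 0.1],
    [0.23, -1.3, -0.14, 1.6, 0, 0, 0.133],
    [0.23, -1.3, -0.14, 2.4, 0, 0, 0.133],
    [0.23, -1.3, -0.14, 3.2, 0, 0, 0.133],
    [0.23, -1.3, -0.14, 4.0, 0, 0, 0.133],
    [0.23, -1.3, -0.14, 4.6, 0, 0, 0.133],
    [0.23, -1.3, -0.14, 4.85, 0, 0, 0.133],
    [0.23, -1.3, -0.14, 4.85, 0, 0, 0.133],
    [0.23, -1.3, -0.14, 4.85, 0, 0, 0.133],
  ],
)

```text
time_s: 11.3
ee_pos: [0.3669, -0.2782, 0.0436]
eef_rot: [3.141, -0.001, -0.223]
force: [1.3, -0.4, -0.6]
grip_width: 0.0579
grip_force: 0.0
```

```bash
python3 - <<'E'
from meas import sh
from go import go
go(*sh(-.303,.0045),.042,-12.7)
go(*sh(-.273,.0),.042,-5.2)
E
```

```text
row [ 0.419 -0.012  0.032] [ 0.001 -0.001 -0.001] rows>= 1.0
row [ 1.025e+00 -1.000e-03  3.300e-02] [ 0.001 -0.001 -0.132] rows>= 2.0
```

move_arm(
  targets=[
    [0.23, 0.2, 0, 0, 0, 0, 0],
    [0.23, 0.36, -0.01, 0, 0, 0, 0],
    [0.23, 0.44, -0.01, 0, 0, 0, 0],
    [0.23, 0.52, -0.01, 0, 0, 0, -0.015],
    [0.23, 0.6, -0.01, 0, 0, 0, -0.035],
    [0.23, 0.68, -0.01, 0, 0, 0, -0.055],
    [0.23, 0.76, 0, 0, 0, 0, -0.075],
    [0.23, 0.84, 0, 0, 0, 0, -0.095],
    [0.23, 0.92, 0, 0, 0, 0, -0.115],
    [0.23, 1.0, 0, 0, 0, 0, -0.132],
    [0.23, 1.02, 0, 0, 0, 0, -0.132],
    [0.23, 1.02, 0, 0, 0, 0, -0.132],
  ],
)

```text
time_s: 12.5
ee_pos: [0.4163, -0.289, 0.0423]
eef_rot: [-3.141, -0.0, -0.091]
force: [0.1, 0.1, 0.9]
grip_width: 0.0576
grip_force: 0.0
```

move_arm(
  targets=[
    [0.23, -0.3, 0, 0, 0, 0, 0],
    [0.23, -0.6, 0, -0.5, 0, 0, 0],
    [0.23, -0.5, 0, -1.4, 0, 0, 0],
    [0.23, 0, 0, -2.2, 0, 0, 0],
    [0.23, 0.5, 0, -3.0, 0, 0, 0],
    [0.23, 1.0, 0, -3.8, 0, 0, 0],
    [0.23, 1.0, 0, -4.5, 0, 0, 0],
    [0.23, 1.0, 0, -4.7, 0, 0, 0],
    [0.23, 1.0, 0, -4.7, 0, 0, 0],
    [0.23, 1.0, 0, -4.7, 0, 0, 0],
  ],
)

```text
time_s: 13.5
ee_pos: [0.4654, -0.2934, 0.2758]
eef_rot: [-3.14, 0.002, -0.091]
force: [-0.5, 0.5, -0.3]
grip_width: 0.0578
grip_force: 0.0
```

```bash
python3 look.py wrist w4.png; ls pics
```

```text
wrist food_box score 0.7 z 0.0728 c 0.5064 -0.2979 wh [0.209 0.165] ang 84.56 32695
wrist shelf score 0.95 z 0.0929 c 0.6129 -0.3075 wh [0.242 0.023] ang 84.73 8294
shelf frame x,y,ang -0.1832 -0.0003 -0.24 -90.24
[ 0.4655 -0.2936  0.2762] [-1.799e+02  1.000e-01 -5.200e+00]
scene0.png
side0.png
w1.png
w2.png
w4.png
```

Aligned: the box is at shelf x -0.183, y 0.000, angle -0.2°. I'll return behind it and push straight in.

```bash
python3 - <<'E'
from meas import sh
from go import go
go(*sh(-.295,.0),.276,-5.2)
go(*sh(-.295,.0),.042,-5.2)
E
```

```text
row [-1.415  0.007  0.007] [-0.001  0.002 -0.001] rows>= 2.0
row [-1.408  0.012  4.687] [-0.001  0.002 -0.001] rows>= 5.0
```

View pics/w4.png

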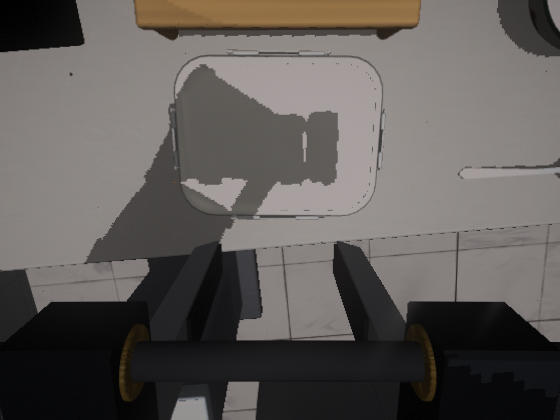

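The picture shows the lid (279,135) square to the shelf edge (136 to 419, row 28) and centred on it.

move_arm(
  targets=[
    [0.23, -0.7, 0, 0, 0, 0, 0],
    [0.23, -1.41, 0.01, 0.3, 0, 0, 0],
    [0.23, -1.41, 0.01, 1.2, 0, 0, 0],
    [0.23, -1.41, 0.01, 2.1, 0, 0, 0],
    [0.23, -1.41, 0.01, 3.0, 0, 0, 0],
    [0.23, -1.41, 0.01, 3.9, 0, 0, 0],
    [0.23, -1.41, 0.01, 4.5, 0, 0, 0],
    [0.23, -1.41, 0.01, 4.68, 0, 0, 0],
    [0.23, -1.41, 0.01, 4.68, 0, 0, 0],
    [0.23, -1.41, 0.01, 4.68, 0, 0, 0],
  ],
)

```text
time_s: 14.7
ee_pos: [0.3962, -0.2883, 0.0448]
eef_rot: [3.141, -0.001, -0.091]
force: [0.2, 0.5, -0.0]
grip_width: 0.0578
grip_force: 0.0
```

```bash
python3 - <<'E'
from meas import sh
from go import go
go(*sh(-.273,.0),.042,-5.2)
go(*sh(-.10,.0),.042,-5.2)
E
```

```text
row [ 0.415 -0.014  0.056] [ 0.001 -0.001 -0.   ] rows>= 1.0
row [ 3.875 -0.016  0.061] [ 0.001 -0.001 -0.   ] rows>= 4.0
```

move_arm(
  targets=[
    [0.23, 0.2, -0.01, 0, 0, 0, 0],
    [0.23, 0.36, -0.01, 0, 0, 0, 0],
    [0.23, 0.5, -0.015, 0, 0, 0, 0],
    [0.23, 0.65, -0.015, 0, 0, 0, 0],
    [0.23, 0.8, -0.015, 0, 0, 0, 0],
    [0.23, 0.95, -0.015, 0, 0, 0, 0],
    [0.23, 1.1, -0.015, 0, 0, 0, 0],
    [0.23, 1.25, -0.015, 0, 0, 0, 0],
    [0.23, 1.4, -0.015, 0, 0, 0, 0],
    [0.23, 1.55, -0.015, 0, 0, 0, 0],
    [0.23, 1.7, -0.015, 0, 0, 0, 0],
    [0.23, 1.7, -0.015, 0, 0, 0, 0],
  ],
)

```text
time_s: 15.9
ee_pos: [0.4813, -0.2947, 0.0436]
eef_rot: [3.141, -0.001, -0.091]
force: [0.2, -0.1, 0.1]
grip_width: 0.058
grip_force: 0.0
```

```bash
python3 - <<'E'
from meas import sh
from go import go
go(*sh(-.10,.0),.042,-5.2)
E
```

```text
row [2.168 0.012 0.033] [ 0.    -0.001  0.   ] rows>= 3.0
```

move_arm(
  targets=[
    [0.23, 0.12, 0, 0, 0, 0, 0],
    [0.23, 0.24, 0, 0, 0, 0, 0],
    [0.23, 0.36, 0, 0, 0, 0, 0],
    [0.23, 0.48, 0, 0, 0, 0, 0],
    [0.23, 0.6, 0, 0, 0, 0, 0],
    [0.23, 0.72, 0, 0, 0, 0, 0],
  ],
)

```text
time_s: 16.5
ee_pos: [0.5167, -0.298, 0.0434]
eef_rot: [-3.141, 0.0, -0.091]
force: [-4.0, 0.3, 1.2]
grip_width: 0.0575
grip_force: 1.7
```

move_arm(
  targets=[
    [0.23, 0.12, 0, 0, 0, 0, 0],
    [0.23, 0.24, 0, 0, 0, 0, 0],
    [0.23, 0.36, 0, 0, 0, 0, 0],
    [0.23, 0.48, 0, 0, 0, 0, 0],
  ],
)

```text
time_s: 16.9
ee_pos: [0.5406, -0.3002, 0.0434]
eef_rot: [-3.142, 0.0, -0.091]
force: [-3.3, 0.4, 1.6]
grip_width: 0.0577
grip_force: 1.6
```

```bash
python3 - <<'E'
from meas import *
from go import go
go(*sh(-.10,.0),.042,-5.2)
c=cam('wrist'); save(c[0],'w5.png')
E
```

```text
row [0.978 0.009 0.029] [-0.  0. -0.] rows>= 1.0
```

View pics/w5.png

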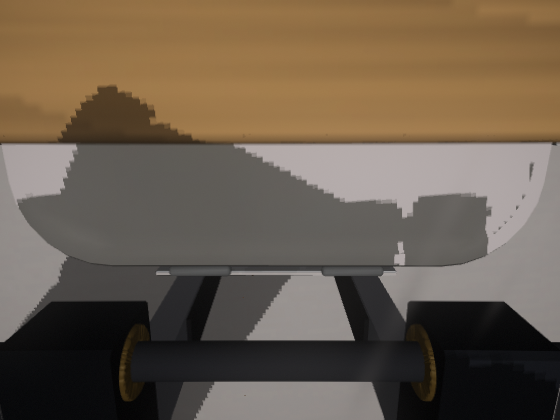

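The lid runs square under the board edge (row 143) and pushing takes only about 4 N. I'll carry on to the rail.

move_arm(
  targets=[
    [0.23, 0.12, 0, 0, 0, 0, 0],
    [0.23, 0.24, 0, 0, 0, 0, 0],
    [0.23, 0.36, 0, 0, 0, 0, 0],
    [0.23, 0.48, 0, 0, 0, 0, 0],
    [0.23, 0.6, 0, 0, 0, 0, 0],
    [0.23, 0.7, 0, 0, 0, 0, 0],
    [0.23, 0.8, 0, 0, 0, 0, 0],
    [0.23, 0.86, 0, 0, 0, 0, 0],
    [0.23, 0.9, 0, 0, 0, 0, 0],
    [0.23, 0.9, 0, 0, 0, 0, 0],
  ],
)

```text
time_s: 17.95
ee_pos: [0.5852, -0.3043, 0.0434]
eef_rot: [3.142, -0.001, -0.091]
force: [0.0, 0.2, -1.2]
grip_width: 0.058
grip_force: 0.0
```

move_arm(
  targets=[
    [0.23, 0.03, 0, 0, 0, 0, 0],
    [0.23, 0.06, 0, 0, 0, 0, 0],
    [0.23, 0.08, 0, 0, 0, 0, 0],
    [0.23, 0.08, 0, 0, 0, 0, 0],
  ],
)

```text
time_s: 18.35
ee_pos: [0.589, -0.3047, 0.0435]
eef_rot: [3.142, -0.0, -0.091]
force: [-1.6, -0.7, 0.5]
grip_width: 0.0577
grip_force: 0.9
```

move_arm(
  targets=[
    [0.23, 0.03, 0, 0, 0, 0, 0],
    [0.23, 0.06, 0, 0, 0, 0, 0],
    [0.23, 0.08, 0, 0, 0, 0, 0],
    [0.23, 0.08, 0, 0, 0, 0, 0],
  ],
)

```text
time_s: 18.75
ee_pos: [0.5904, -0.3049, 0.0434]
eef_rot: [-3.14, 0.007, -0.091]
force: [-25.7, 4.8, 12.7]
grip_width: 0.0575
grip_force: 13.1
```

The force rises to 26 N at the expected place, so the box is home. I back off, rise and check.

move_arm(
  targets=[
    [0.23, -0.15, 0, 0, 0, 0, 0],
    [0.23, -0.6, 0, 0, 0, 0, 0],
    [0.23, -1.2, 0, -0.3, 0, 0, 0],
    [0.23, -1.6, 0, -1.1, 0, 0, 0],
    [0.23, -1.6, 0, -2.0, 0, 0, 0],
    [0.23, -1.6, 0, -2.9, 0, 0, 0],
    [0.23, -1.6, 0, -3.8, 0, 0, 0],
    [0.23, -1.6, 0, -4.2, 0, 0, 0],
    [0.23, -1.6, 0, -4.2, 0, 0, 0],
    [0.23, -1.6, 0, -4.2, 0, 0, 0],
  ],
)

```text
time_s: 19.75
ee_pos: [0.5132, -0.2976, 0.2528]
eef_rot: [-3.141, -0.0, -0.091]
force: [-0.2, 1.1, -0.1]
grip_width: 0.058
grip_force: 0.0
```

```bash
python3 - <<'E'
from meas import *
c=cam('wrist'); save(c[0],'w6.png')
a=ctrl.cut_out('wrist','food_box')
if a:
    v,u=np.nonzero(a[0]["region"]&(c[1]>0)); P=world(c,np.c_[u,v]); d=P[:,:2]-S
    x=d@X;y=d@Y; k=(P[:,2]>.03)&(P[:,2]<.08)&(x>-.12)
    print(a[0]["score"],k.sum(), 'x min',np.percentile(x[k],[1,5,50]).round(4),'y',y[k].min().round(4),y[k].max().round(4),'z',np.percentile(P[k,2],[5,50,95]).round(4))
for t in("spoon","bowl_left","packet"):
    c=cam("side"); r=ctrl.tip_of("side",t)
    if r: print(t,world(c,r[0]["point"],0).round(3))
E
```

```text
0.66 645 x min [-0.0908 -0.0908 -0.0885] y -0.0461 0.0477 z [0.054  0.0714 0.075 ]
spoon [[ 0.444 -0.598  0.   ]]
bowl_left [[0.508 0.118 0.   ]]
packet [[0.486 0.347 0.   ]]
```

View pics/w6.png

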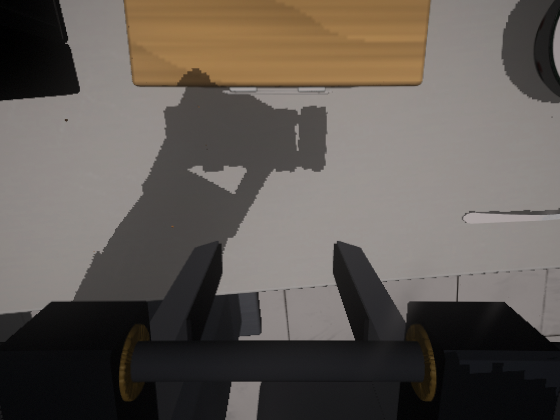

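Only the front clip (278,90) sticks out, by 3 to 5 mm, square and centred on the board. The hand is clear, so I hand in.

```bash
python3 -c "
from station import ctrl
print(ctrl.hand_in())"
```

```text
the job is handed in; nothing more can be done
None
```

I pressed the lid fully down in front of the shelf, then pushed the box in against the back rail, square and centred; the other loose things were not touched, the hand is clear, and the job was handed in at about 20 s (no verdict was returned).

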